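Demould a wedged mortar prism

ROBOT

A 6-joint arm with a two-finger parallel gripper is mounted at the origin on the work surface. World frame = base frame: x ahead of the robot, y to its left, z up, the work surface at z = 0. Lengths are in m, angles in rad, forces in N, time in s.
With the tool pointing down it reaches from about 0.25 to 0.775 m from the base axis. Payload 4 kg.
Tool frame: the origin (TCP) lies midway between the tips of the shut fingers; the grasp point (between the pads) lies 19 mm behind it; z points along the fingers, y is the direction in which the jaws open and shut (so a half turn about z gives the same grasp; the last joint's range is limited). The gripper opens to 94 mm and grips with 3 to 60 N. Pads are 16 mm wide; open, the fingers measure 119 mm over their backs; the gripper's body (75 mm by 177 mm) begins 78 mm behind the grasp point.
Start: joints at [-1.29, 0.087, 1.371, -0, 1.684, -0.103], TCP at [0.206, -0.51, 0.206] pointing down, gripper open.
Joint ranges: [-3.1, 3.1], [-0.76, 2.03], [0.27, 2.55], [-1.08, 4.22], [0.17, 2.65], [-2.57, 2.57]. Speed limits (rad/s): [2.79, 2.79, 3.14, 3.14, 3.14, 3.14].

INTERFACE

Orientations are given as [roll, pitch, yaw] about the fixed x, y, z axes, in that order (R = Rz(yaw) Ry(pitch) Rx(roll)).
In Python, from bench import robot gives the robot as it stands.
- The arm moves only by the tool servo_tool, never from a script. Its argument "rows" is a list of rows, each a list of 2 entries, a list of its own where there are three numbers: the shift along the tool's x, y, z normalised to -1 to 1, where 1 is 0.08 m, then the turn about the tool's z normalised to -1 to 1, where 1 is pi/2 rad. A call has 1 to 12 rows; each row is the pose to reach, as a shift and turn from the pose commanded when the call began, along the tool's axes at that moment; what a row does not reach only later rows make up. A row lasts 1/12 s, in which the tool goes at most 41.7 mm and 7.16 degrees, less where a joint would pass 70% of its speed; a pose out of reach is approached as far as the arm can. A call with a number of a shift or a turn outside -1 to 1 is refused whole. A call with a gripper value outside its range is refused whole. "grip" is the closure, from -1 (fully open) to 1 (shut), set as the call begins (left out, the last holds). The fingers move at their own pace and stop on an object; the grip force is fixed at half the most. Time passes only in rows, so rows that repeat a pose let the fingers close. It gives the time, the measured TCP pose, the force and the opening at its end, in the units of the state.
- robot.get_obs(): the state, without advancing time (a new reading comes with each control period).
- robot.snapshot(name): name is "side" or "top" or "wrist"; returns a dict with "pixels" (480x640x3 uint8, red, green, blue), "camera_matrix" (3x3 intrinsics, pixels), "world_from_camera" (4x4, takes a point from camera to world coordinates). Camera axes: x right, y down, z forward; pixel columns grow to the right and rows downward; lengths in m; the calibration is good to about 2 mm. A picture is of the moment at which its call begins. There is no depth.
- robot.close_job(): hands the job in, once; it reports no verdict.
The state is a dict: "time": time; "joint_positions": joint angles; "qvel": joint speeds; "joint_torque": joint torques, N m; "tool_pos": TCP position; "ee_rot": TCP orientation; "wrist_force": force on the tool from outside, world axes, zero at the start; "wrist_torque": the same for the moment, N m; "width": finger opening in m.
Only numpy, scipy, OpenCV 4.12 (cv2) and the standard library are available. Lean on these libraries where they do the work, as an engineer would, in place of code of your own. Each camera call takes 0.05 s, during which the arm holds its last target.

TASK

The red mortar prism is wedged in its bay of the two-bay steel mould. Take the hardwood block and, with the block and not with the gripper, knock the prism along its bay towards the wide end until about half of it stands out beyond the walls, without letting it tip off the mould, and lay the block back flat on the bench. Then lift the prism out and set it down gently, lying flat along the middle of the wire rack; leave the grey prism, which is still curing, and the other things as they are.

Things in the scene. Friction and masses are not known exactly. Their poses are not given: they have to be found in the camera images.
- mould: Two-bay steel prism mould, fixed, end plates taken off. Origin: centre of its underside. Base plate 260 (x) x 190 (y) x 10 mm thick. Its x axis runs along the bays towards their wide end. Bay axes at y = +25.75 and -25.75 mm; either bay may hold the red prism. Clamp brackets and knobs at the middle of the long sides reach out to y = +-111 mm and are 40 mm high.
- wide_end (a point): Top of the mould's middle wall at the wide end of the bays (mould x = +80, 50 mm above the bench), where the walls stop; axes as the mould's. Bays are 41.5 mm wide here, open at the end and at the top; the base plate goes on 50 mm further as a ledge. The prism comes out here.
- narrow_end (a point): Top of the mould's middle wall at the narrow end of the bays (mould x = -80, 50 mm above the bench), also open, with the same 50 mm ledge. Bays are 38.5 mm wide here; the block goes in here to knock the prism. Walls stand 40 mm above the base plate; middle wall 10 to 13 mm thick, outer walls 12 mm.
- red_prism_center (a point): Red-brown mortar prism, 160 (x) x 40 (y; 38.5 at -x end, 41.5 at +x end) x 40 mm high, about 0.5 kg; this is its centre. Starts wedged in a bay, x axis along the mould's, flush with the tops and ends of the walls. The clamped walls nip it: 10 to 20 N to drive it towards mould +x (it cannot go to -x); the nip is gone after some 65 mm. Driven over 125 mm it tips off the base plate.
- grey_prism_center (a point): Grey mortar prism of the same size in the other bay (its centre); it must stay there.
- block_center (a point): Hardwood knocking block, 160 (x) x 30 (y) x 36 mm high, 0.13 kg, lying on the bench; this point is its centre. Narrow enough to go lengthwise into a bay.
- rack: Low fixed curing rack of white-coated wire, 220 (x) x 120 (y) mm, its top bars 25 mm above the bench. Origin: centre of its underside. The prism is to lie along its x axis (long side).
- plate_a: Steel end plate taken off the mould, 172 x 40 x 8 mm, lying on the bench; origin centre of its underside. Leave alone.
- plate_b: The other steel end plate, same size, lying on the first. Leave alone.
- pot_center (a point): White sample pot with red cap, 60 mm across, 55 mm high (its centre). Leave alone.
Mind the look-alikes: they are no part of the job. Leave any green, pink or white look-alike of the part that bears red_prism_center alone.

How it is judged:
On the way, in this order (a step that is already met when the one before it is completed fails the run):
1. the red prism has been driven at least 50 mm out of its bay towards the wide end by the block, still lying in the mould (x of red_prism_center in the frame of mould above 0.05 m and height (world z) of red_prism_center below 0.036 m and contact force between block and red_prism above 0.3 N), for 0.02 s.
2. the red prism is lifted clear of the mould in the gripper (height (world z) of red_prism_center above 0.085 m and contact force between the fingers and red_prism above 1 N), for 0.1 s.
At the end, for the whole second after the job is handed in: The red prism lies at rest flat on the wire rack, its centre within 30 mm (along) and 25 mm (across) of the rack's middle and within 0.2 rad of the rack's long direction; the block lies flat on the bench; the grey prism is where it was, within 6 mm (x of red_prism_center in the frame of rack between -0.03 and 0.03 m and y of red_prism_center in the frame of rack between -0.025 and 0.025 m and angle between the x axis of red_prism_center and the x axis of rack, either way round below 0.2 rad and height (world z) of red_prism_center between 0.04 and 0.05 m and linear speed of each of red_prism, block below 0.02 m/s and height (world z) of block_center below 0.023 m and distance of grey_prism_center from where it was at the start of the episode below 0.006 m); the robot touches nothing.
It fails at once if the gripper pushes or pulls the red prism while it is still less than 40 mm out of its bay (contact force between the fingers and red_prism above 1 N and x of red_prism_center in the frame of mould below 0.04 m and height (world z) of red_prism_center below 0.036 m).
It fails at once if the red prism tips off the mould or falls on the bench (angle between red_prism_center's own z axis and vertical above 0.5 rad or height (world z) of red_prism_center below 0.024 m).
It fails at once if the red prism is dropped or flung (faster than 0.45 m/s while not held) (linear speed of red_prism above 0.45 m/s and contact force between the fingers and red_prism below 0.3 N).
It fails at once if the grey prism is moved by more than 6 mm (distance of grey_prism_center from where it was at the start of the episode above 0.006 m).
It fails at once if an end plate or the pot is moved by more than 20 mm (distance of any of plate_a, plate_b, pot_center from where it was at the start of the episode above 0.02 m).
It also fails if it takes over 72 s, if anything falls off the work surface, if the arm or the gripper's body presses on something with over 40 N, if the wrist force passes 120 N, or if a joint passes its speed limit or range.

## Working session

There is one attempt and no reset: what is moved stays moved. The work goes in short steps, Python scripts to look and compute and a tool call to move; the robot and the scene stay as the last step left them, time stands still between calls to the robot, and variables do not carry over. Pictures are saved under pics/ and viewed, and the job is handed in when it is done.

Besides the shell and the picture viewer there is one more tool, called after "Emit:" as name([rows], argument=value, ...), one row to a line, values as JSON. servo_tool: Moves the arm, as the interface text tells. Its arguments: {"type":"object","properties":{"rows":{"type":"array"},"grip":{"type":"number"}},"required":["rows"]}

```bash
mkdir -p pics; ls
python3 - <<'E'
from bench import robot
import cv2,numpy as np,pickle
print(robot.get_obs())
d={}
for n in ("top","side"):
    s=robot.snapshot(n); d[n]=s
    cv2.imwrite(f"pics/{n}0.png",s["pixels"][...,::-1])
    print(n,s["camera_matrix"],s["world_from_camera"])
pickle.dump(d,open("s0.pkl","wb"))
E
```

```text
pics
{'time': 0.0, 'joint_positions': array([-1.29010408e+00,  8.79814926e-02,  1.37223905e+00, -2.68739434e-05,
        1.68363082e+00, -1.03122396e-01]), 'qvel': array([ 0.00064146,  0.00071789, -0.001665  , -0.00016037,  0.00257172,
       -0.00062896]), 'joint_torque': array([-2.25005773e-03, -3.40184748e+01, -3.02428508e+01,  7.14781671e-02,
        3.27681494e-02, -1.62779343e-04]), 'tool_pos': array([ 0.20577353, -0.50945518,  0.20429745]), 'ee_rot': array([-3.13934320e+00, -2.05942041e-04,  3.83811411e-01]), 'wrist_force': array([ 0.38869447, -0.41445572, -0.67650883]), 'wrist_torque': array([-0.01003838, -0.02627076,  0.00719425]), 'width': 0.09392415183192834}
top [[503.96256341   0.         314.46696987]
 [  0.         503.96256341 240.04199143]
 [  0.           0.           1.        ]] [[ 5.95541893e-03 -9.92141807e-01  1.24976672e-01  4.29014327e-01]
 [-9.99937685e-01 -4.72834169e-03  1.01127861e-02 -5.41570491e-04]
 [-9.44238542e-03 -1.25029110e-01 -9.92108141e-01  9.77279035e-01]
 [ 0.00000000e+00  0.00000000e+00  0.00000000e+00  1.00000000e+00]]
side [[555.7232582    0.         317.70344187]
 [  0.         555.7232582  245.46916701]
 [  0.           0.           1.        ]] [[-0.97787353 -0.14607399  0.14975228  0.3872265 ]
 [-0.20905549  0.70866819 -0.67385844  0.71672608]
 [-0.00769148 -0.69025487 -0.72352544  0.80860795]
 [ 0.          0.          0.          1.        ]]
```

View pics/top0.png

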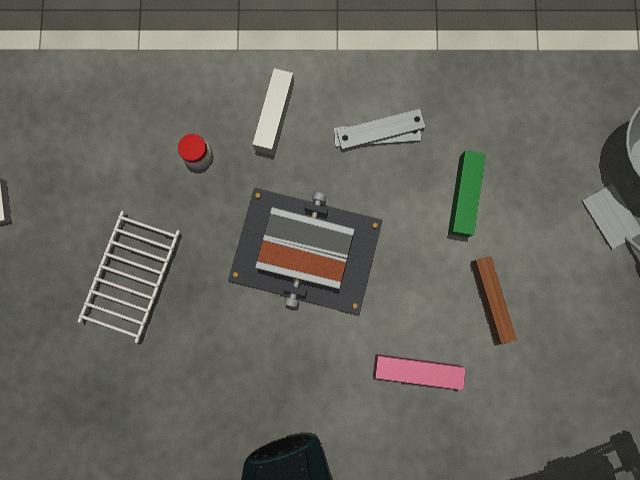

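View pics/side0.png

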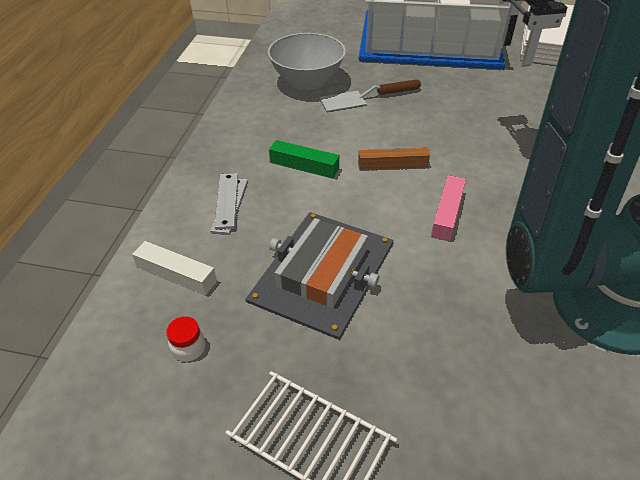

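Candidates for the red prism: the red-brown bar in the mould at top (300,262). Green (468,195), pink (420,372) and white (273,110) are look-alikes. The brown bar at (494,300) is the hardwood block. I'll check with crops and measure.

```bash
cat > h.py <<'E'
import cv2,numpy as np,pickle
def ray(s,uv):
    K=s["camera_matrix"];T=s["world_from_camera"]
    uv=np.atleast_2d(np.float64(uv))
    d=np.c_[uv,np.ones(len(uv))]@np.linalg.inv(K).T@T[:3,:3].T
    return T[:3,3],d
def onz(s,uv,z):
    o,d=ray(s,uv); return o+d*((z-o[2])/d[:,2])[:,None]
def proj(s,p):
    T=s["world_from_camera"];p=np.atleast_2d(p)
    c=(p-T[:3,3])@T[:3,:3]; c=c@s["camera_matrix"].T
    return c[:,:2]/c[:,2:]
def zoom(s,x0,y0,x1,y1,f,name):
    im=s["pixels"][y0:y1,x0:x1,::-1]
    cv2.imwrite(name,cv2.resize(im,None,fx=f,fy=f,interpolation=cv2.INTER_CUBIC))
E
python3 - <<'E'
from h import *
d=pickle.load(open("s0.pkl","rb"))
zoom(d["top"],220,180,400,320,4,"pics/top_mould.png")
zoom(d["side"],240,200,400,340,5,"pics/side_mould.png")
t=d["top"]
hsv=cv2.cvtColor(t["pixels"],cv2.COLOR_RGB2HSV)
for (x,y) in [(300,262),(494,300),(510,335),(485,262)]: print(hsv[y,x],t["pixels"][y,x])
m=((hsv[...,0]<15)&(hsv[...,1]>110)&(hsv[...,2]>60)).astype(np.uint8)
n,l,st,c=cv2.connectedComponentsWithStats(m)
for i in range(1,n):
    if st[i,4]>50: print(st[i],c[i],cv2.minAreaRect(np.argwhere(l==i)[:,::-1].astype(np.float32)))
print("rack",onz(t,[[123,213],[180,233],[138,341],[80,320]],0.023))
E
```

```text
[  8 159 136] [136  75  51]
[ 11 157 130] [130  79  50]
[ 11 151 127] [127  80  52]
[ 11 148 140] [140  88  59]
[178 134  28  27 598] [191.30602007 146.92474916] ((191.5, 147.0), (26.0, 27.0), 90.0)
[ 258  241   88   41 1774] [300.97068771 260.76493799] ((301.3529968261719, 260.5882568359375), (86.34268188476562, 20.858062744140625), 14.03624439239502)
[ 476  257   40   87 1371] [495.75346462 299.66447848] ((495.74951171875, 299.4689025878906), (87.34951782226562, 15.754352569580078), 73.11320495605469)
rack [[0.60003129 0.37878009 0.023     ]
 [0.56160221 0.26702937 0.023     ]
 [0.35760888 0.33764989 0.023     ]
 [0.39566987 0.44894601 0.023     ]]
```

View pics/top_mould.png

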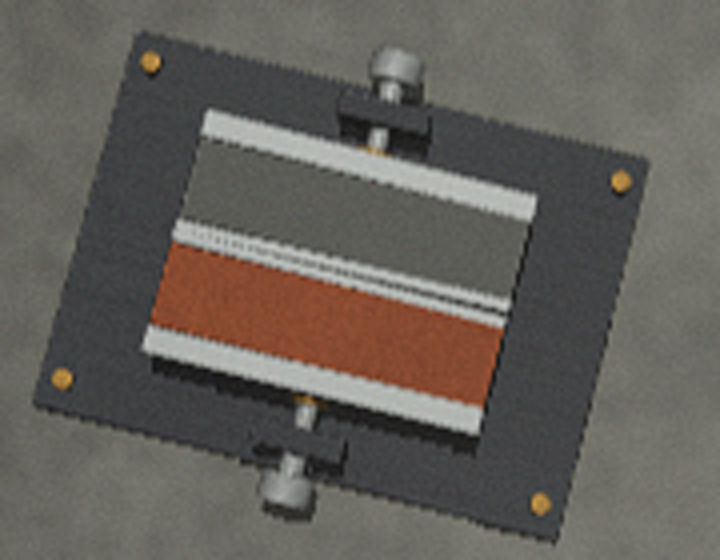

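View pics/side_mould.png

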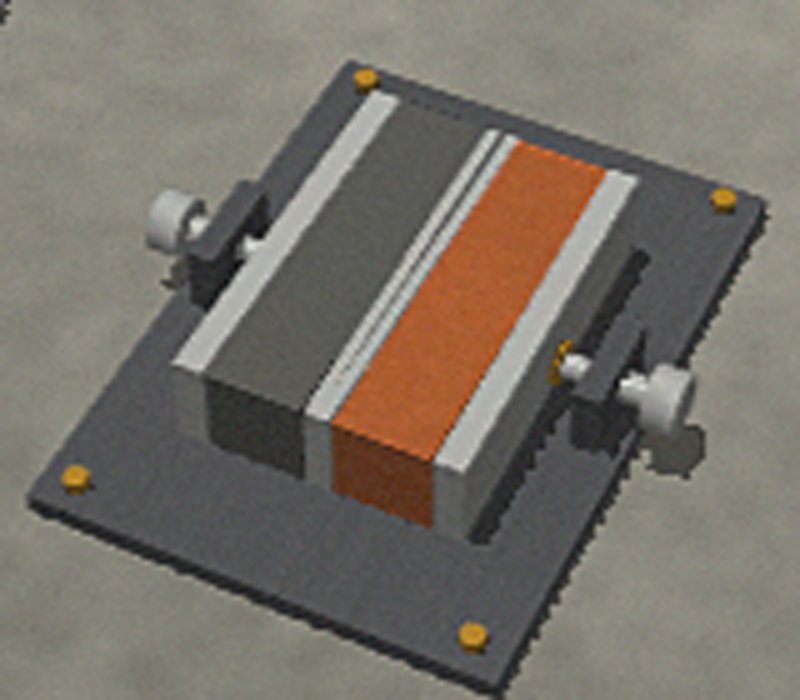

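The crops show the red-brown prism at top (301,261), in the bay nearer the robot. The middle wall is thicker on the right, where its slit opens, so the narrow end should be on the right (−y). I'll check this with the wrist camera.

Run:
```python
from h import *
from bench import robot
d=pickle.load(open("s0.pkl","rb"));t=d["top"];s=d["side"]
hsv=cv2.cvtColor(t["pixels"],cv2.COLOR_RGB2HSV)
m=((hsv[...,0]<15)&(hsv[...,1]>110)&(hsv[...,2]>60)).astype(np.uint8)
n,l,st,c=cv2.connectedComponentsWithStats(m)
for i in range(1,n):
    if st[i,4]>1000:
        uv=np.argwhere(l==i)[:,::-1].astype(float)
        z=.05 if c[i][0]<400 else .036
        p=onz(t,uv,z)[:,:2]
        r=cv2.minAreaRect((p*1000).astype(np.float32)); print(r, cv2.boxPoints(r).round(1).tolist(), p.mean(0))
# bolts top and side
for nm,im in d.items():
    h=cv2.cvtColor(im["pixels"],cv2.COLOR_RGB2HSV)
    m=((h[...,0]>14)&(h[...,0]<28)&(h[...,1]>150)&(h[...,2]>120)).astype(np.uint8)
    n,l,st,c=cv2.connectedComponentsWithStats(m)
    q=[c[i] for i in range(1,n) if st[i,4]>=6]
    print(nm,[(a.round(1).tolist()) for a in q]); print(onz(im,q,0.012).round(4))
w=robot.snapshot("wrist"); cv2.imwrite("pics/w0.png",w["pixels"][...,::-1]); print(w["camera_matrix"],w["world_from_camera"])
```

```text
((507.5132751464844, 33.036231994628906), (159.4612274169922, 38.68043518066406), 76.19258117675781) [[469.70001220703125, -39.79999923706055], [507.29998779296875, -49.0], [545.2999877929688, 105.80000305175781], [507.79998779296875, 115.0999984741211]] [0.50719671 0.03367461]
((439.12884521484375, -326.52716064453125), (158.65921020507812, 29.226627349853516), 15.017038345336914) [[358.70001220703125, -333.0], [366.29998779296875, -361.20001220703125], [519.5, -320.1000061035156], [512.0, -291.8999938964844]] [ 0.43835804 -0.32669807]
top [[257.4, 195.4], [374.4, 225.2], [235.0, 274.5], [354.6, 305.6]]
[[ 0.6381  0.1214  0.012 ]
 [ 0.5802 -0.1066  0.012 ]
 [ 0.4833  0.1612  0.012 ]
 [ 0.4256 -0.0676  0.012 ]]
side [[312.5, 215.0], [384.5, 239.0], [254.5, 294.7], [334.0, 326.7]]
[[ 0.5812 -0.1091  0.012 ]
 [ 0.4249 -0.0697  0.012 ]
 [ 0.6393  0.1199  0.012 ]
 [ 0.4836  0.1599  0.012 ]]
[[356.51602258   0.         322.86480335]
 [  0.         356.51602258 234.78908233]
 [  0.           0.           1.        ]] [[ 0.37413137 -0.89688161 -0.2358582   0.27402244]
 [-0.92737359 -0.36237299 -0.09308085 -0.48336318]
 [-0.00198614  0.25355313 -0.96731942  0.38464103]
 [ 0.          0.          0.          1.        ]]
```

View pics/w0.png

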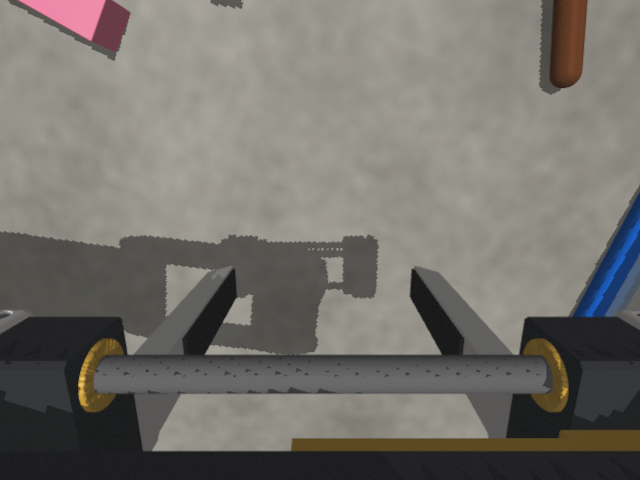

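Mould centre is (0.532, 0.026) with yaw 75.7° if the wide end faces +y. The block is at (0.439, −0.327) with yaw 15°. Next is the approach above the block.

```bash
cat >> h.py <<'E'
from math import *
def plan(x,y,z,yaw=None):
    from bench import robot
    o=robot.get_obs(); p=o["tool_pos"]; r=o["ee_rot"]
    R=cv2.Rodrigues(np.array([0,0,r[2]]))[0]@cv2.Rodrigues(np.array([0,r[1],0.]))[0]@cv2.Rodrigues(np.array([r[0],0,0.]))[0]
    s=R.T@(np.array([x,y,z])-p)/0.08
    t=0 if yaw is None else -(yaw-r[2])/(pi/2)
    print("t",round(o["time"],2),"pos",p.round(4),"rpy",r.round(4),"w",round(o["width"],4),"F",o["wrist_force"].round(1),"| shift(units)",s.round(3),"turn",round(t,3))
MC=np.array([0.532,0.0262]);MY=radians(75.75)
def M(x,y):
    c,s=cos(MY),sin(MY); return MC+np.array([c*x-s*y,s*x+c*y])
E
python3 -c "
from h import *
plan(.4,-.337,.12,.262)"
```

```text
t 0.15 pos [ 0.2058 -0.5096  0.2046] rpy [-3.1399e+00 -2.0000e-04  3.8380e-01] w 0.094 F [0.8 0.5 0.8] | shift(units) [ 3.058 -1.09   1.059] turn 0.078
```

Emit:
servo_tool([
  [[0.4,-0.15,0],0],
  [[0.85,-0.3,0],0],
  [[1,-0.36,0],0],
], grip=-1)

```text
time: 0.4
tool_pos: [0.2717, -0.4508, 0.2051]
ee_rot: [-3.14, -0.002, 0.386]
wrist_force: [-0.0, -0.6, 0.2]
width: 0.0942
```

Emit:
servo_tool([
  [[0.5,-0.18,0],0],
  [[1,-0.36,0],0],
])

```text
time: 0.57
tool_pos: [0.3315, -0.3974, 0.2051]
ee_rot: [-3.141, 0.001, 0.381]
wrist_force: [0.2, -0.2, -0.1]
width: 0.0939
```

Emit:
servo_tool([
  [[0.5,-0.18,0],0.04],
  [[0.8,-0.34,0],0.078],
  [[0.8,-0.34,0],0.078],
  [[0.8,-0.34,0],0.078],
])

```text
time: 0.9
tool_pos: [0.3812, -0.3478, 0.2053]
ee_rot: [3.141, 0.001, 0.265]
wrist_force: [-0.2, -0.2, 0.2]
width: 0.0939
```

Run:
```python
from h import *
from bench import robot
plan(.4,-.337,.12,.262)
w=robot.snapshot("wrist"); cv2.imwrite("pics/w1.png",w["pixels"][...,::-1]);pickle.dump(w,open("w1.pkl","wb"))
```

```text
t 0.9 pos [ 0.3812 -0.3478  0.2053] rpy [3.1413e+00 8.0000e-04 2.6500e-01] w 0.0939 F [-0.2 -0.2  0.2] | shift(units) [ 0.263 -0.069  1.066] turn 0.002
```

View pics/w1.png

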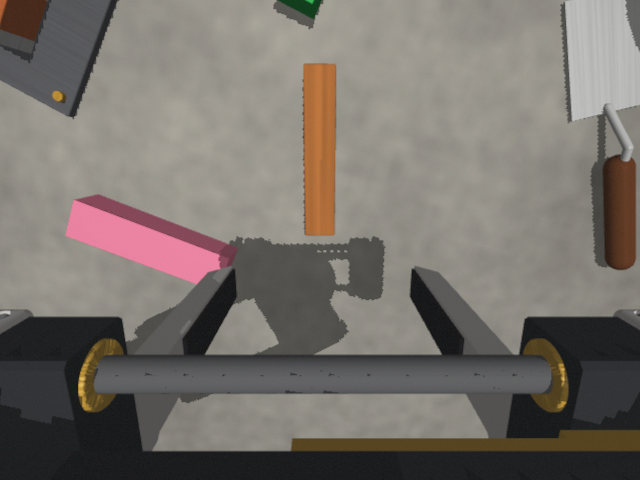

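Crop check: the orange-brown wooden bar at wrist (320,150) is the block, aligned with the tool. Pink at (150,240) is close to the left finger, so I'll part-close the jaws. I'll measure the block in this view.

Run:
```python
from h import *
w=pickle.load(open("w1.pkl","rb")); 
h=cv2.cvtColor(w["pixels"],cv2.COLOR_RGB2HSV)
print(h[150,315],h[150,330],h[220,220])
m=((h[...,0]<18)&(h[...,1]>110)&(h[...,2]>60)).astype(np.uint8)
n,l,st,c=cv2.connectedComponentsWithStats(m)
for i in range(1,n):
    if st[i,4]>800:
        uv=np.argwhere(l==i)[:,::-1]; print(st[i])
        if 300<c[i][0]<340:
            r=cv2.minAreaRect((onz(w,uv,.036)[:,:2]*1000).astype(np.float32)); print(r,cv2.boxPoints(r).round(0).tolist())
print(onz(w,[[235,240],[225,255],[200,283]],.04))
plan(.4,-.337,.12,.262)
```

```text
[ 13 171 183] [ 13 170 174] [ 27  17 154]
[   0    0   47   41 1463]
[ 303   64   33  171 5261]
((439.63238525390625, -329.2781677246094), (158.2154998779297, 29.578493118286133), 14.987628936767578) [[359.0, -335.0], [367.0, -364.0], [520.0, -323.0], [512.0, -295.0]]
[ 609  157   26  112 2634]
[[ 0.3361302  -0.26948455  0.04      ]
 [ 0.31792488 -0.26285333  0.04      ]
 [ 0.28110268 -0.24371793  0.04      ]]
t 0.95 pos [ 0.3805 -0.3487  0.2053] rpy [3.1413e+00 1.1000e-03 2.6310e-01] w 0.094 F [-1.3  0.3 -0.9] | shift(units) [ 0.275 -0.078  1.066] turn 0.001
```

Emit:
servo_tool([
  [[0.28,-0.06,0.4],0],
  [[0.28,-0.06,0.8],0],
  [[0.28,-0.06,1],0],
], grip=-0.2)

```text
time: 1.2
tool_pos: [0.3991, -0.338, 0.1216]
ee_rot: [-3.138, 0.003, 0.261]
wrist_force: [0.5, 0.8, -1.3]
width: 0.0773
```

Emit:
servo_tool([
  [[0,0,0.4],0],
  [[0,0,0.8],0],
  [[0,0,0.8],0],
  [[0,0,0.8],0],
])

```text
time: 1.53
tool_pos: [0.3989, -0.3382, 0.0597]
ee_rot: [-3.137, 0.003, 0.259]
wrist_force: [-0.6, -0.6, 0.2]
width: 0.0565
```

Run:
```python
from h import *
plan(.401,-.3384,.007,.262)
```

```text
t 1.53 pos [ 0.3989 -0.3382  0.0597] rpy [-3.1375e+00  2.8000e-03  2.5940e-01] w 0.0565 F [-0.6 -0.6  0.2] | shift(units) [0.027 0.011 0.659] turn -0.002
```

Emit:
servo_tool([
  [[0.02,0.01,0.3],0],
  [[0.02,0.01,0.55],0],
  [[0.02,0.01,0.66],0],
  [[0.02,0.01,0.66],0],
])

```text
time: 1.87
tool_pos: [0.4022, -0.3389, 0.0085]
ee_rot: [-3.141, 0.001, 0.26]
wrist_force: [-0.1, 1.0, -0.2]
width: 0.0561
```

Emit:
servo_tool([
  [[0,0,0],0],
  [[0,0,0],0],
  [[0,0,0],0],
  [[0,0,0],0],
  [[0,0,0],0],
  [[0,0,0],0],
], grip=1)

```text
time: 2.37
tool_pos: [0.4034, -0.3391, 0.01]
ee_rot: [3.14, -0.001, 0.261]
wrist_force: [0.1, 1.1, 4.7]
width: 0.03
```

Emit:
servo_tool([
  [[0,0,0],0],
  [[0,0,0],0],
  [[0,0,0],0],
])

```text
time: 2.62
tool_pos: [0.4034, -0.3391, 0.01]
ee_rot: [3.14, -0.001, 0.261]
wrist_force: [-0.6, 0.3, 5.9]
width: 0.03
```

Emit:
servo_tool([
  [[0,0,-0.2],0],
  [[0,0,-0.6],0],
  [[0,0,-1],0],
  [[0,0,-1],0],
])

```text
time: 2.95
tool_pos: [0.4057, -0.3415, 0.0953]
ee_rot: [3.131, -0.006, 0.261]
wrist_force: [0.5, -1.4, -0.4]
width: 0.0296
```

Run:
```python
from h import *
from bench import robot
print(M(-210,25.75))
p=M(-.210,.02575);print(p);plan(p[0],p[1],.1,radians(75.75))
for n in ("side","wrist"):
    s=robot.snapshot(n); cv2.imwrite(f"pics/{n}2.png",s["pixels"][...,::-1])
```

```text
[ -76.11788746 -197.17384374]
[ 0.45535011 -0.17100004]
t 2.95 pos [ 0.4057 -0.3415  0.0953] rpy [ 3.131  -0.0058  0.2615] w 0.0296 F [ 0.5 -1.4 -0.4] | shift(units) [ 1.151 -1.898 -0.073] turn -0.675
```

View pics/side2.png

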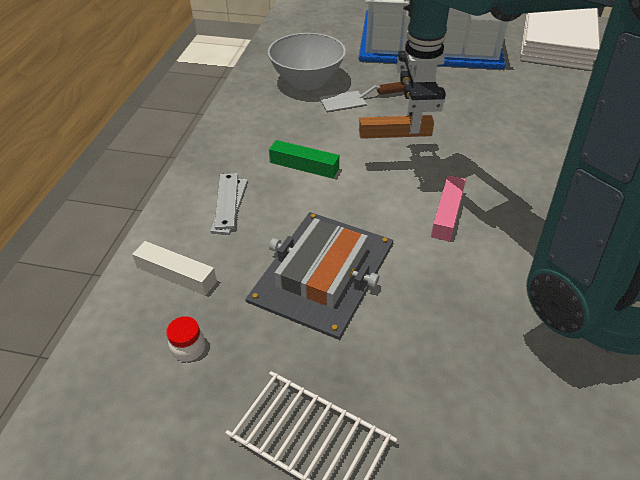

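View pics/wrist2.png

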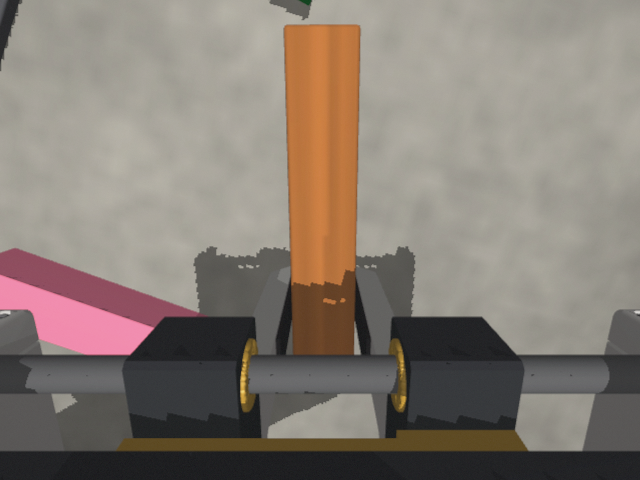

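The block is held level with about 38 mm of grip offset. Now I'll turn it towards the mould axis, keeping it high.

Emit:
servo_tool([
  [[0,-0.1,0],-0.07],
  [[0.05,-0.2,0],-0.14],
  [[0.1,-0.3,0],-0.21],
  [[0.15,-0.4,0],-0.28],
  [[0.2,-0.5,0],-0.35],
  [[0.3,-0.6,0],-0.42],
  [[0.4,-0.7,0],-0.49],
  [[0.5,-0.8,0],-0.56],
  [[0.55,-0.9,0],-0.63],
  [[0.55,-0.95,0],-0.676],
  [[0.55,-0.95,0],-0.676],
  [[0.55,-0.95,0],-0.676],
])

```text
time: 4.05
tool_pos: [0.4246, -0.2529, 0.0865]
ee_rot: [-3.138, -0.001, 1.322]
wrist_force: [-0.5, -0.9, -1.3]
width: 0.0299
```

Run:
```python
from h import *
from bench import robot
p=M(-.220,.02575);print(p);plan(p[0],p[1],.1,radians(75.75))
s=robot.snapshot("wrist"); cv2.imwrite(f"pics/wrist3.png",s["pixels"][...,::-1]);pickle.dump(s,open("w3.pkl","wb"))
s=robot.snapshot("top"); cv2.imwrite(f"pics/top3.png",s["pixels"][...,::-1]);pickle.dump(s,open("t3.pkl","wb"))
```

```text
[ 0.45288858 -0.18069235]
t 4.05 pos [ 0.4246 -0.2529  0.0865] rpy [-3.1381e+00 -1.2000e-03  1.3216e+00] w 0.0299 F [-0.5 -0.9 -1.3] | shift(units) [ 0.962  0.119 -0.168] turn -0.0
```

View pics/wrist3.png

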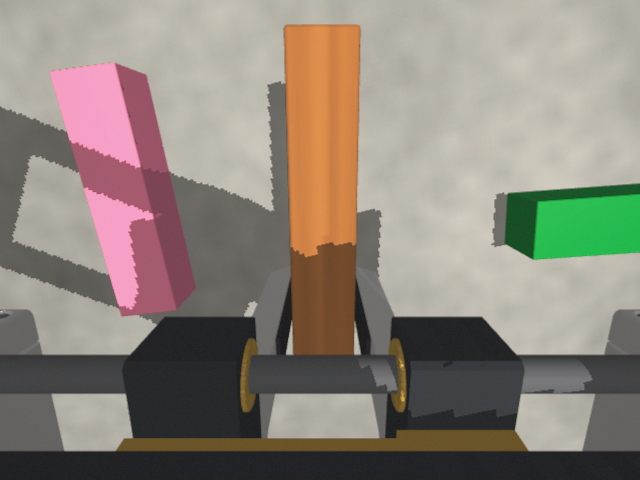

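View pics/top3.png

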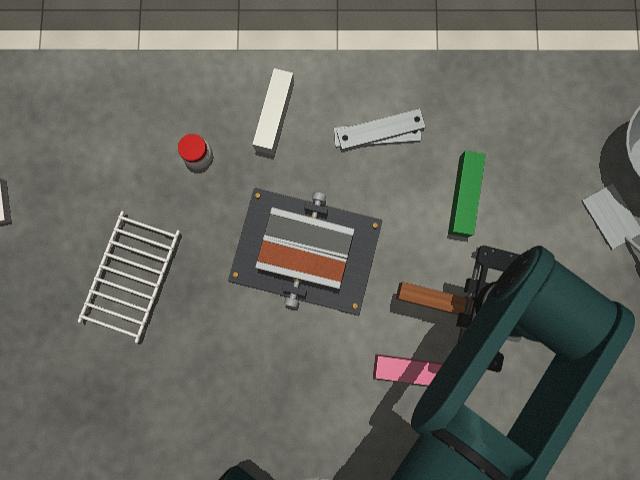

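Run:
```python
from h import *
d=pickle.load(open("s0.pkl","rb"));t=d["top"];s=d["side"]
MYd=MY
def toM(p): 
    c,sn=cos(MY),sin(MY); q=p[:,:2]-MC; return np.c_[q@[c,sn],q@[-sn,c]]
for s in (d["top"],d["side"],pickle.load(open("t3.pkl","rb"))):
    # sample in mould frame at z=.05, red mask width vs x
    xs=np.arange(-72,73,4)/1000; ys=np.arange(-.02,.08,.00025)
    W=[]
    for x in xs:
        P=np.array([[*M(x,y),.05] for y in ys]); uv=proj(s,P).astype(np.float32)
        v=cv2.remap(s["pixels"],uv[:,0][None],uv[:,1][None],cv2.INTER_LINEAR)[0].astype(float)
        r=v[:,0]-v[:,2]; on=r>0.5*np.median(r[(ys>.015)&(ys<.035)]); k=np.where(on)[0]; W.append((ys[k[0]],ys[k[-1]]))
    W=np.array(W)*1000; w=W[:,1]-W[:,0]
    print(np.polyfit(xs*1000,w,1)*[160,1], "centre fit",np.polyfit(xs*1000,W.mean(1),1)*[160,1])
```

```text
[ 1.92508298 39.39864865] centre fit [ 0.33665244 26.42905405]
[ 6.6571835  41.57432432] centre fit [ 3.12707444 28.17905405]
[ 2.0649597  39.38513514] centre fit [ 0.30701754 26.41554054]
```

Wide end confirmed at +y (the red width grows about 2 mm that way). I'll move over the narrow-end ledge and lower.

Emit:
servo_tool([
  [[0.4,0.05,0],0],
  [[0.8,0.1,0.1],0],
  [[0.92,0.12,0.3],0],
  [[0.92,0.12,0.4],0],
  [[0.92,0.12,0.4],0],
])

```text
time: 4.57
tool_pos: [0.4512, -0.1841, 0.054]
ee_rot: [-3.136, -0.0, 1.323]
wrist_force: [-0.4, -0.2, -1.7]
width: 0.0295
```

Run:
```python
from h import *
from bench import robot
p=M(-.220,.026);print(p);plan(p[0],p[1],.023,radians(75.8))
s=robot.snapshot("wrist"); cv2.imwrite(f"pics/wrist4.png",s["pixels"][...,::-1]);pickle.dump(s,open("w4.pkl","wb"))
```

```text
[ 0.45264627 -0.18063081]
t 4.57 pos [ 0.4512 -0.1841  0.054 ] rpy [-3.1363e+00 -4.0000e-04  1.3234e+00] w 0.0295 F [-0.4 -0.2 -1.7] | shift(units) [0.046 0.009 0.388] turn 0.0
```

View pics/wrist4.png

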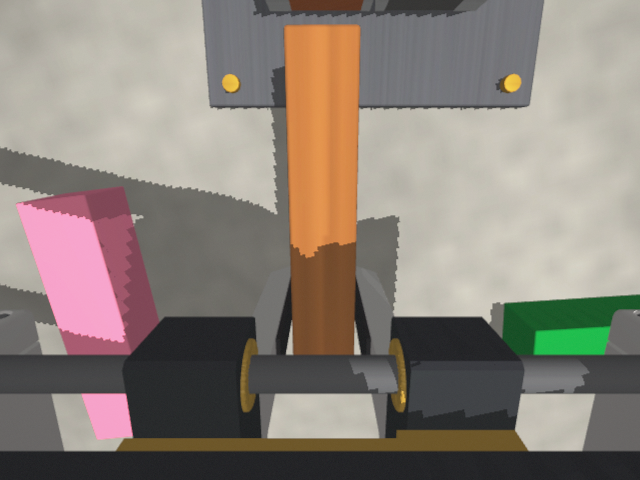

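Emit:
servo_tool([
  [[0.02,0.01,0.15],0],
  [[0.04,0.01,0.3],0],
  [[0.04,0.01,0.38],0],
  [[0.04,0.01,0.38],0],
])

```text
time: 4.95
tool_pos: [0.4534, -0.1825, 0.0252]
ee_rot: [-3.139, -0.0, 1.321]
wrist_force: [-0.5, -0.6, -1.5]
width: 0.0297
```

Run:
```python
from h import *
from bench import robot
p=M(-.220,.026);print(p);plan(p[0],p[1],.023,radians(75.8))
for n in ("wrist","side"):
    s=robot.snapshot(n); cv2.imwrite(f"pics/{n}5.png",s["pixels"][...,::-1]);pickle.dump(s,open(n+"5.pkl","wb"))
zoom(s,240,120,440,300,4,"pics/side5z.png")
```

```text
[ 0.45264627 -0.18063081]
t 4.95 pos [ 0.4534 -0.1825  0.0252] rpy [-3.1390e+00 -1.0000e-04  1.3214e+00] w 0.0297 F [-0.5 -0.6 -1.5] | shift(units) [ 0.02  -0.014  0.027] turn -0.001
```

View pics/wrist5.png

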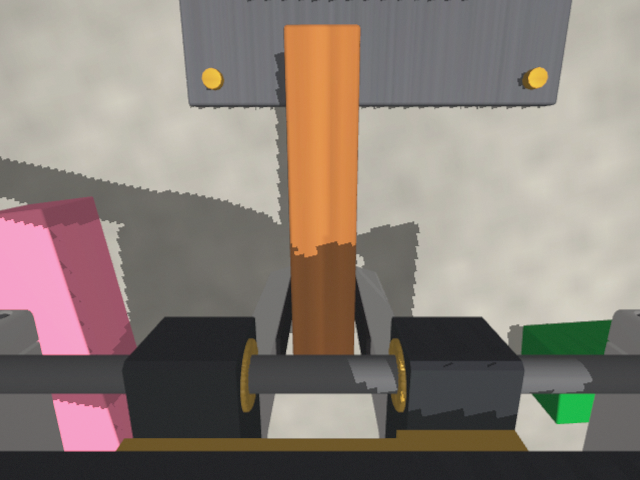

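View pics/side5z.png

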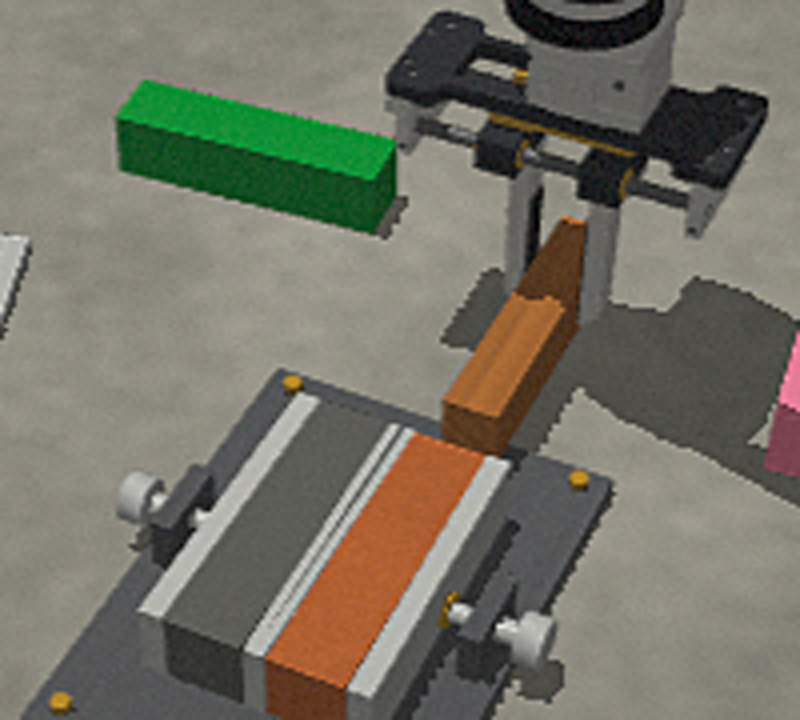

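The block front is lined up with the bay (about 25 mm left of the bolt mid-line at column 374). Advancing gently.

Emit:
servo_tool([
  [[0.06,-0.005,0.01],0],
  [[0.12,-0.01,0.02],0],
  [[0.18,-0.01,0.02],0],
  [[0.24,-0.01,0.02],0],
  [[0.28,-0.01,0.02],0],
  [[0.32,-0.01,0.02],0],
  [[0.36,-0.01,0.02],0],
  [[0.4,-0.01,0.02],0],
  [[0.44,-0.01,0.02],0],
  [[0.44,-0.01,0.02],0],
])

```text
time: 5.88
tool_pos: [0.4614, -0.1521, 0.0256]
ee_rot: [3.141, 0.011, 1.324]
wrist_force: [-5.4, -11.9, 0.3]
width: 0.0296
```

Run:
```python
from h import *
from bench import robot
p=M(-.1127,.026);print(p);plan(p[0],p[1],.023,radians(75.8))
for n in ("top","side"):
    s=robot.snapshot(n); pickle.dump(s,open(n+"6.pkl","wb"))
    if n=="side": zoom(s,240,140,400,340,3,"pics/side6z.png")
    else: zoom(s,220,180,420,320,4,"pics/top6z.png")
```

```text
[ 0.47905852 -0.07663234]
t 5.88 pos [ 0.4614 -0.1521  0.0256] rpy [3.1413 0.0106 1.3237] w 0.0296 F [ -5.4 -11.9   0.3] | shift(units) [ 0.968 -0.017  0.022] turn 0.0
```

View pics/side6z.png

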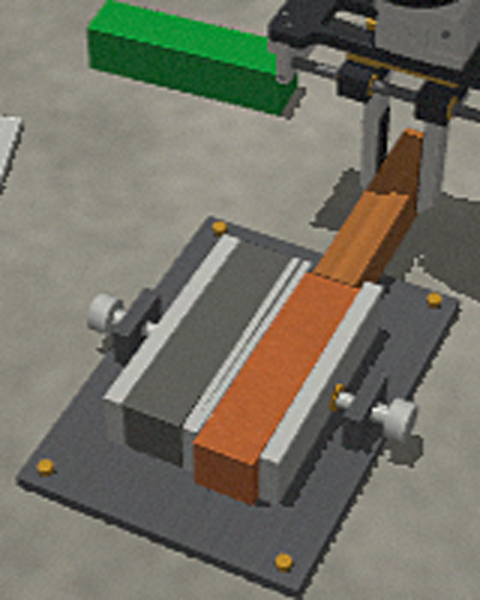

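View pics/top6z.png

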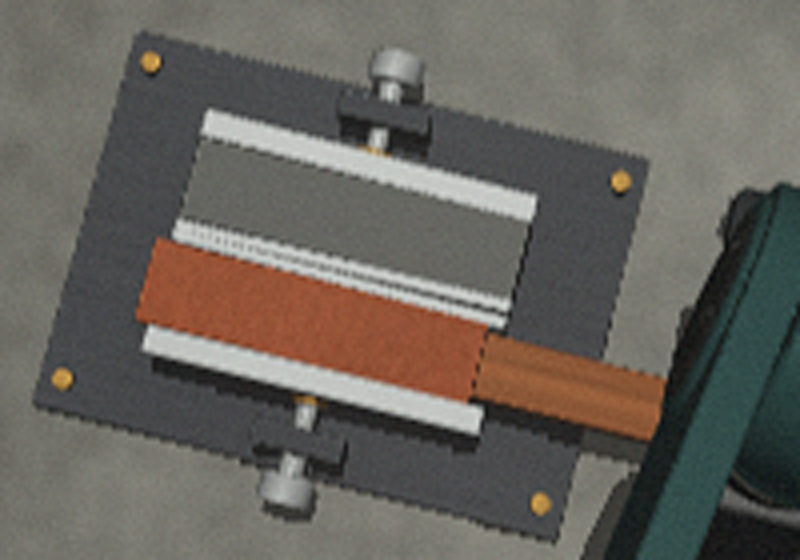

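The prism has moved about 8 mm and the block is centred in the bay. Force is about 13 N. Continuing.

Emit:
servo_tool([
  [[0.05,-0.005,0.01],0],
  [[0.1,-0.01,0.02],0],
  [[0.15,-0.01,0.02],0],
  [[0.2,-0.01,0.02],0],
  [[0.25,-0.01,0.02],0],
  [[0.3,-0.01,0.02],0],
  [[0.35,-0.01,0.02],0],
  [[0.4,-0.01,0.02],0],
  [[0.45,-0.01,0.02],0],
  [[0.5,-0.01,0.02],0],
  [[0.55,-0.01,0.02],0],
  [[0.6,-0.01,0.02],0],
])

```text
time: 6.98
tool_pos: [0.474, -0.1014, 0.0237]
ee_rot: [3.14, 0.002, 1.323]
wrist_force: [0.2, -3.0, 0.5]
width: 0.0296
```

```bash
cat > meas.py <<'E'
from h import *
from bench import robot
import sys
k=sys.argv[1]
p=M(-.1127,.026);plan(p[0],p[1],.023,radians(75.8))
s=robot.snapshot("top"); pickle.dump(s,open("top"+k+".pkl","wb"))
zoom(s,200,160,420,330,3,f"pics/top{k}z.png")
xs=np.arange(-.12,.2,.0005)
P=np.array([[*M(x,.026),.05] for x in xs]); uv=proj(s,P).astype(np.float32)
v=cv2.remap(s["pixels"],uv[:,0][None],uv[:,1][None],cv2.INTER_LINEAR)[0].astype(float)
r=v[:,0]-v[:,2]; on=r>40; print("red/brown up to x=",xs[on].max(), "drive",xs[on].max()-.08)
E
python3 meas.py 7
```

```text
t 6.98 pos [ 0.474  -0.1014  0.0237] rpy [3.1397e+00 1.5000e-03 1.3228e+00] w 0.0296 F [ 0.2 -3.   0.5] | shift(units) [ 0.315 -0.015  0.008] turn -0.0
red/brown up to x= 0.13950000000000023 drive 0.05950000000000023
```

View pics/top7z.png

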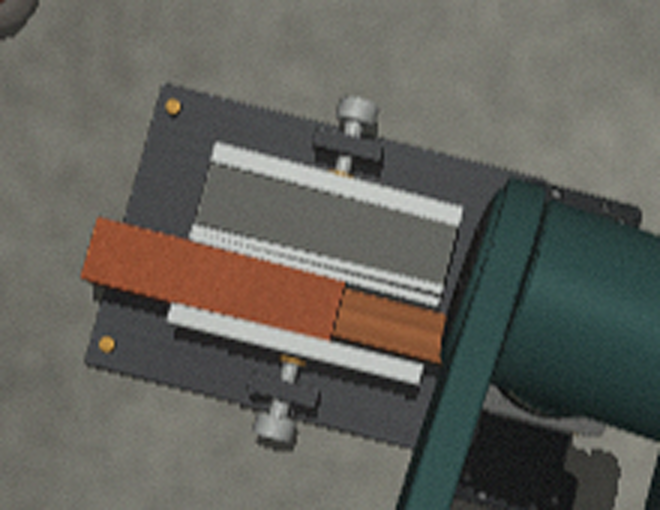

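Drive so far is 59 mm and the force has dropped to 3 N. Another 25 mm, slowly.

Emit:
servo_tool([
  [[0.03,-0.005,0],0],
  [[0.06,-0.01,0],0],
  [[0.09,-0.01,0],0],
  [[0.12,-0.01,0],0],
  [[0.15,-0.01,0],0],
  [[0.18,-0.01,0],0],
  [[0.21,-0.01,0],0],
  [[0.24,-0.01,0],0],
  [[0.27,-0.01,0],0],
  [[0.29,-0.01,0],0],
  [[0.3,-0.01,0],0],
  [[0.3,-0.01,0],0],
])

```text
time: 8.03
tool_pos: [0.4783, -0.0769, 0.0229]
ee_rot: [-3.141, -0.0, 1.324]
wrist_force: [1.6, -3.0, -0.8]
width: 0.0298
```

```bash
python3 meas.py 8
```

```text
t 8.03 pos [ 0.4783 -0.0769  0.0229] rpy [-3.1410e+00 -4.0000e-04  1.3235e+00] w 0.0298 F [ 1.6 -3.  -0.8] | shift(units) [ 0.005  0.008 -0.001] turn 0.0
red/brown up to x= 0.16350000000000026 drive 0.08350000000000025
```

View pics/top8z.png

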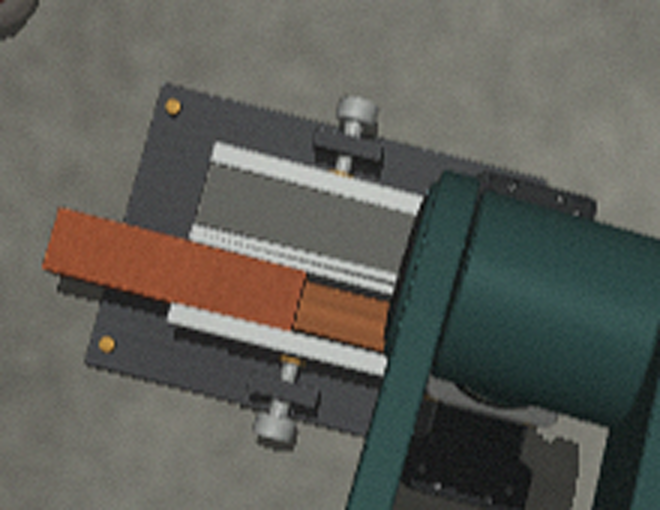

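Driven 83.5 mm, straight and still lying flat. Next I pull the block back along the bay axis and lay it on the bench behind the mould.

Emit:
servo_tool([
  [[-0.15,0,0],0],
  [[-0.4,0,0],0],
  [[-0.7,0,0],0],
  [[-1,0,0],0],
])

```text
time: 8.42
tool_pos: [0.4578, -0.1548, 0.0225]
ee_rot: [-3.14, -0.002, 1.325]
wrist_force: [-0.2, -0.0, -0.5]
width: 0.03
```

Emit:
servo_tool([
  [[-0.35,0,0],0],
  [[-0.7,0,0],0],
  [[-1,0,0],0],
])

```text
time: 8.67
tool_pos: [0.438, -0.2333, 0.0225]
ee_rot: [-3.14, -0.002, 1.323]
wrist_force: [-0.2, -0.2, -1.6]
width: 0.0299
```

Emit:
servo_tool([
  [[-0.2,0,0],0],
  [[-0.32,0,0],0],
  [[-0.32,0,0.05],0],
  [[-0.32,0,0.1],0],
  [[-0.32,0,0.12],0],
  [[-0.32,0,0.12],0],
])

```text
time: 9.17
tool_pos: [0.4326, -0.2556, 0.0124]
ee_rot: [-3.14, -0.002, 1.325]
wrist_force: [-0.1, -0.5, -2.2]
width: 0.0299
```

Run:
```python
from h import *
from bench import robot
p=M(-.295,.026);print(p);plan(p[0],p[1],.010,radians(75.8))
s=robot.snapshot("side"); cv2.imwrite("pics/side9.png",s["pixels"][...,::-1])
```

```text
[ 0.43418477 -0.25332313]
t 9.17 pos [ 0.4326 -0.2556  0.0124] rpy [-3.1395e+00 -1.5000e-03  1.3245e+00] w 0.0299 F [-0.1 -0.5 -2.2] | shift(units) [0.033 0.013 0.029] turn 0.001
```

View pics/side9.png

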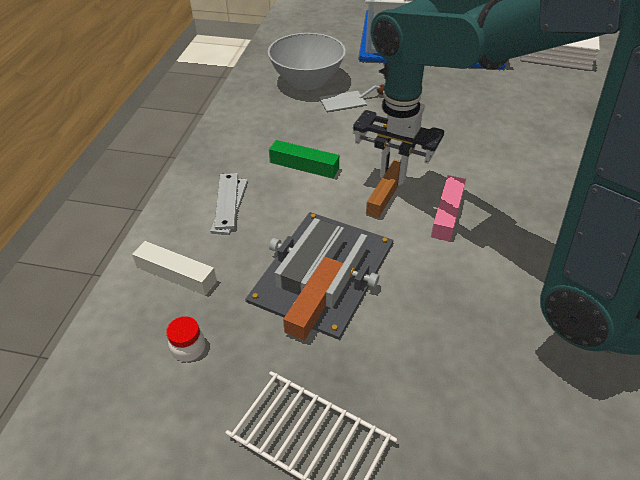

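Lower 2 mm more, then open partway and rise.

Emit:
servo_tool([
  [[0,0,0.02],0],
  [[0,0,0.03],0],
  [[0,0,0.035],0],
  [[0,0,0.035],0],
])

```text
time: 9.55
tool_pos: [0.4331, -0.257, 0.0107]
ee_rot: [3.142, -0.0, 1.324]
wrist_force: [0.0, -0.1, -1.6]
width: 0.03
```

Emit:
servo_tool([
  [[0,0,0],0],
  [[0,0,0],0],
  [[0,0,0],0],
  [[0,0,0],0],
], grip=-0.25)

```text
time: 9.88
tool_pos: [0.4332, -0.2575, 0.011]
ee_rot: [3.141, 0.0, 1.323]
wrist_force: [0.4, -0.8, 0.3]
width: 0.0531
```

Emit:
servo_tool([
  [[0,0,-0.2],0],
  [[0,0,-0.6],0],
  [[0,0,-1],0],
  [[0,0,-1],0],
])

```text
time: 10.22
tool_pos: [0.4367, -0.2601, 0.0981]
ee_rot: [3.129, 0.005, 1.323]
wrist_force: [1.0, -0.8, 0.9]
width: 0.0587
```

Emit:
servo_tool([
  [[0,0,-0.4],0],
  [[0,0,-0.7],0],
], grip=-0.7)

```text
time: 10.38
tool_pos: [0.4327, -0.2571, 0.1474]
ee_rot: [-3.141, -0.0, 1.323]
wrist_force: [1.4, -0.2, 0.5]
width: 0.0685
```

Run:
```python
from h import *
from bench import robot
p=M(.098,.026);print(p);plan(p[0],p[1],.145,radians(75.8))
for n in ("side","top"):
  s=robot.snapshot(n); cv2.imwrite(f"pics/{n}10.png",s["pixels"][...,::-1]);pickle.dump(s,open(n+"10.pkl","wb"))
```

```text
[0.53092302 0.12758461]
t 10.38 pos [ 0.4327 -0.2571  0.1474] rpy [-3.1409e+00 -2.0000e-04  1.3230e+00] w 0.0685 F [ 1.4 -0.2  0.5] | shift(units) [4.963 0.011 0.032] turn 0.0
```

View pics/side10.png

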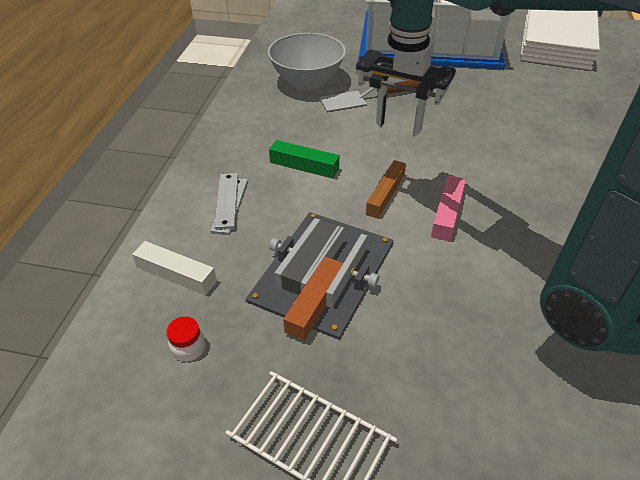

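Emit:
servo_tool([
  [[0.4,0,0],0],
  [[0.8,0,0],0],
  [[1,0,0],0],
], grip=-0.8)

```text
time: 10.73
tool_pos: [0.4525, -0.1772, 0.1453]
ee_rot: [-3.14, -0.002, 1.324]
wrist_force: [0.1, -0.4, 0.3]
width: 0.0844
```

Emit:
servo_tool([
  [[0.5,0,0],0],
  [[1,0,0],0],
])

```text
time: 10.9
tool_pos: [0.4717, -0.1013, 0.1451]
ee_rot: [-3.14, -0.0, 1.321]
wrist_force: [1.1, 0.3, 0.2]
width: 0.0843
```

Emit:
servo_tool([
  [[0.5,0,0],0],
  [[1,0,0],0],
])

```text
time: 11.07
tool_pos: [0.4914, -0.0229, 0.1451]
ee_rot: [-3.14, 0.0, 1.322]
wrist_force: [0.9, -0.5, 0.8]
width: 0.0842
```

Emit:
servo_tool([
  [[0.5,0,0],0],
  [[1,0,0],0],
])

```text
time: 11.23
tool_pos: [0.511, 0.0549, 0.1451]
ee_rot: [-3.14, 0.001, 1.323]
wrist_force: [1.7, -0.0, -0.3]
width: 0.0843
```

Emit:
servo_tool([
  [[0.4,0,0],0],
  [[0.7,0,0],0],
  [[0.9,0,0],0],
  [[0.9,0,0],0],
  [[0.9,0,0],0],
])

```text
time: 11.65
tool_pos: [0.5285, 0.123, 0.1451]
ee_rot: [-3.14, 0.002, 1.325]
wrist_force: [-0.1, -0.2, 0.9]
width: 0.0846
```

Run:
```python
from h import *
from bench import robot
p=M(.098,.026);print(p);plan(p[0],p[1],.017,radians(75.8))
s=robot.snapshot("wrist"); cv2.imwrite("pics/wrist11.png",s["pixels"][...,::-1]);pickle.dump(s,open("w11.pkl","wb"))
print(proj(s,[[*M(.1635,.026+.0207),.05],[*M(.1635,.026-.0207),.05],[*M(.08,.026+.0207),.05],[*M(.08,.026-.0207),.05]]))
```

```text
[0.53092302 0.12758461]
t 11.65 pos [0.5285 0.123  0.1451] rpy [-3.1395e+00  1.6000e-03  1.3248e+00] w 0.0846 F [-0.1 -0.2  0.9] | shift(units) [0.065 0.019 1.601] turn 0.001
[[297.20683072 143.72876705]
 [352.571206   143.86712123]
 [298.85771261 250.4309809 ]
 [350.12295955 250.58027878]]
```

View pics/wrist11.png

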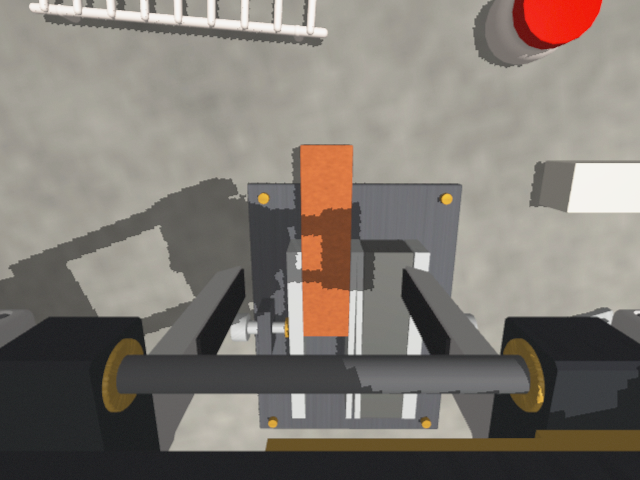

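Prism end seen at (327,145) against a predicted (325,144). The jaws need about 2 mm of sideways correction. Descending.

Emit:
servo_tool([
  [[0.06,0.03,0.3],0],
  [[0.06,0.03,0.6],0],
  [[0.06,0.03,0.6],0],
  [[0.06,0.03,0.6],0],
  [[0.06,0.03,0.6],0],
], grip=-0.4)

```text
time: 12.12
tool_pos: [0.533, 0.1259, 0.0996]
ee_rot: [3.141, -0.0, 1.322]
wrist_force: [0.1, 0.1, 1.5]
width: 0.0656
```

Run:
```python
from h import *
from bench import robot
p=M(.098,.0252);print(p);plan(p[0],p[1],.017,radians(75.8))
s=robot.snapshot("wrist"); cv2.imwrite("pics/wrist12.png",s["pixels"][...,::-1])
```

```text
[0.5316984  0.12738769]
t 12.12 pos [0.533  0.1259 0.0996] rpy [ 3.1405e+00 -1.0000e-04  1.3217e+00] w 0.0656 F [0.1 0.1 1.5] | shift(units) [ 0.014 -0.022  1.032] turn -0.001
```

View pics/wrist12.png

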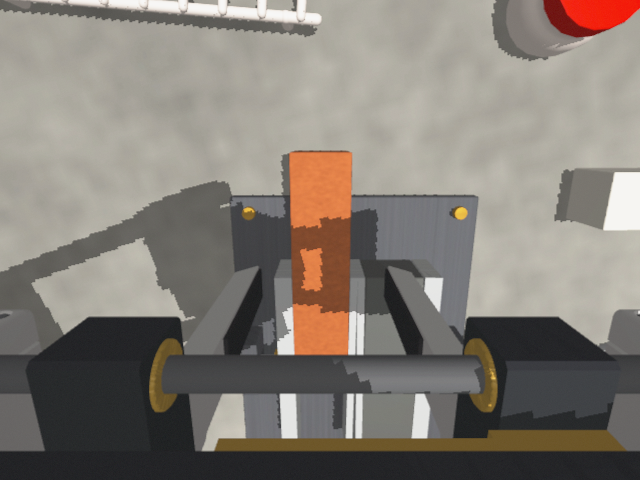

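Emit:
servo_tool([
  [[0.01,-0.02,0.3],0],
  [[0.01,-0.02,0.6],0],
  [[0.01,-0.02,0.85],0],
  [[0.01,-0.02,0.99],0],
  [[0.01,-0.02,0.99],0],
  [[0.01,-0.02,0.99],0],
])

```text
time: 12.67
tool_pos: [0.5319, 0.1279, 0.0204]
ee_rot: [3.141, -0.0, 1.323]
wrist_force: [-0.2, 0.3, 1.3]
width: 0.0656
```

Run:
```python
from h import *
from bench import robot
p=M(.098,.0252);print(p);plan(p[0],p[1],.017,radians(75.8))
s=robot.snapshot("side"); zoom(s,230,160,420,340,4,"pics/side13z.png")
```

```text
[0.5316984  0.12738769]
t 12.67 pos [0.5319 0.1279 0.0204] rpy [ 3.1406e+00 -3.0000e-04  1.3229e+00] w 0.0656 F [-0.2  0.3  1.3] | shift(units) [-0.006 -0.001  0.042] turn -0.0
```

View pics/side13z.png

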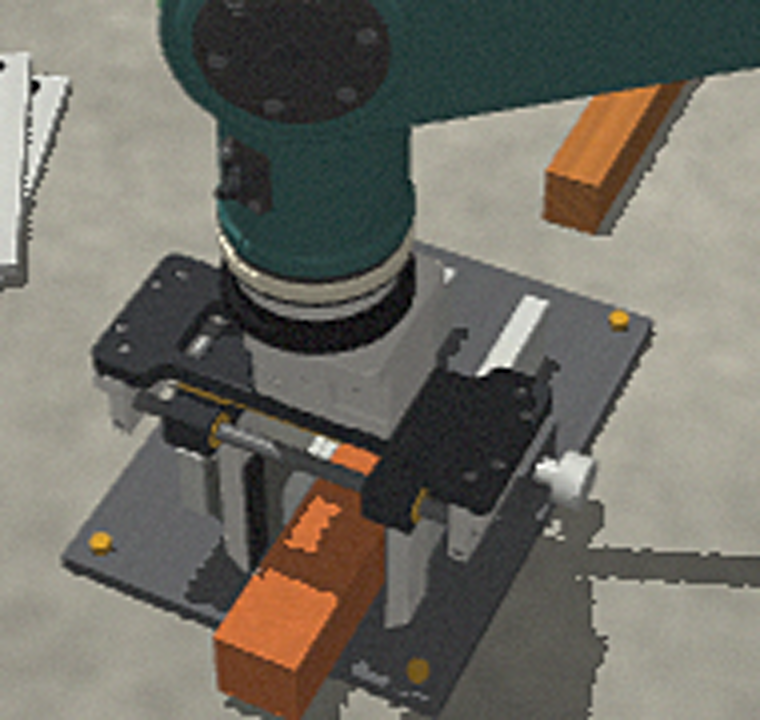

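Fingers straddle the protruding half, clear of the walls. Close.

Emit:
servo_tool([
  [[0,0,0.02],0],
  [[0,0,0.02],0],
  [[0,0,0.02],0],
  [[0,0,0.02],0],
  [[0,0,0.02],0],
  [[0,0,0.02],0],
  [[0,0,0.02],0],
], grip=1)

```text
time: 13.3
tool_pos: [0.5318, 0.128, 0.0185]
ee_rot: [3.14, -0.0, 1.323]
wrist_force: [0.7, 0.2, 3.6]
width: 0.0398
```

Emit:
servo_tool([
  [[0,0,-0.05],0],
  [[0,0,-0.1],0],
  [[0,0,-0.15],0],
  [[0,0,-0.15],0],
])

```text
time: 13.63
tool_pos: [0.5315, 0.1278, 0.0302]
ee_rot: [3.141, 0.0, 1.323]
wrist_force: [2.5, -0.1, -3.5]
width: 0.0401
```

Run:
```python
from h import *
from bench import robot
p=M(.098,.0252);plan(p[0],p[1],.017,radians(75.8))
s=robot.snapshot("side"); zoom(s,230,160,420,340,4,"pics/side14z.png")
```

```text
t 13.63 pos [0.5315 0.1278 0.0302] rpy [3.1412e+00 2.0000e-04 1.3230e+00] w 0.0401 F [ 2.5 -0.1 -3.5] | shift(units) [-0.004  0.004  0.166] turn 0.0
```

View pics/side14z.png

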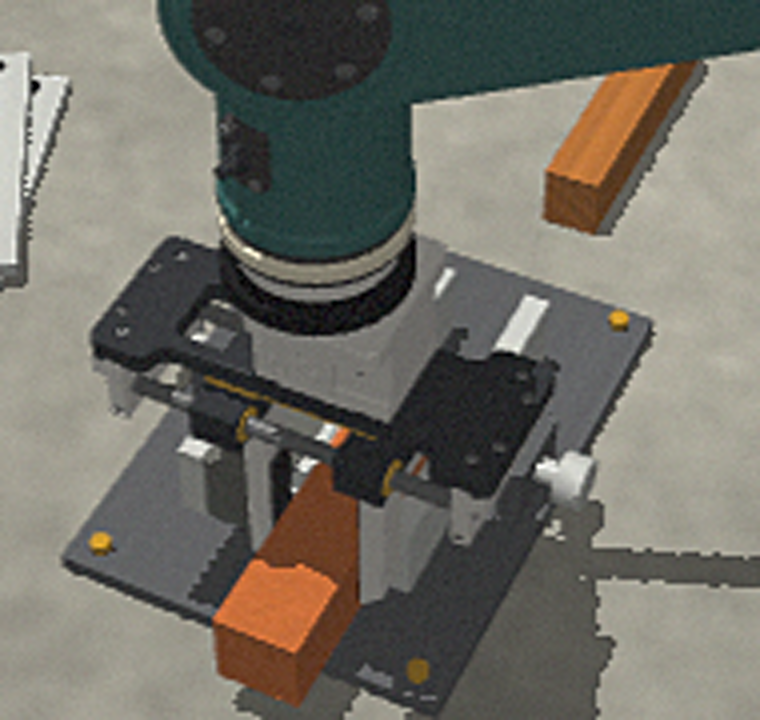

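Emit:
servo_tool([
  [[0,0,-0.1],0],
  [[0,0,-0.25],0],
  [[0,0,-0.4],0],
  [[0,0,-0.6],0],
  [[0,0,-0.8],0],
  [[0,0,-1],0],
  [[0,0,-1],0],
  [[0,0,-1],0],
])

```text
time: 14.35
tool_pos: [0.5309, 0.1283, 0.1105]
ee_rot: [-3.141, -0.001, 1.323]
wrist_force: [-0.1, -1.0, -5.0]
width: 0.0399
```

Run:
```python
from h import *
from bench import robot
d=pickle.load(open("s0.pkl","rb"));t=d["top"]
# rack corners from white mask, top view
g=t["pixels"].astype(int).min(2); m=(g>150).astype(np.uint8); m[:, :60]=0; m[:200]=0; m[:,200:]=0
uv=np.argwhere(m)[:,::-1]
r=cv2.minAreaRect((onz(t,uv,.022)[:,:2]*1000).astype(np.float32)); print(r,cv2.boxPoints(r).round(0).tolist())
plan(.479,.358,.11,radians(161))
for n in ("side","wrist"):
  s=robot.snapshot(n); cv2.imwrite(f"pics/{n}15.png",s["pixels"][...,::-1])
  pickle.dump(s,open(n+"15.pkl","wb"))
```

```text
((480.1287841796875, 362.5713195800781), (121.53485870361328, 223.82537841796875), 71.4151611328125) [[355.0, 341.0], [567.0, 269.0], [606.0, 385.0], [393.0, 456.0]]
t 14.35 pos [0.5309 0.1283 0.1105] rpy [-3.1415e+00 -6.0000e-04  1.3233e+00] w 0.0399 F [-0.1 -1.  -5. ] | shift(units) [ 2.625 -1.332  0.008] turn -0.946
```

View pics/side15.png

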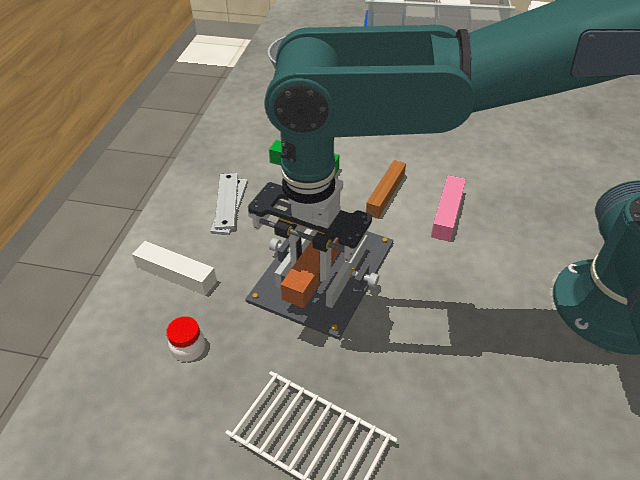

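View pics/wrist15.png

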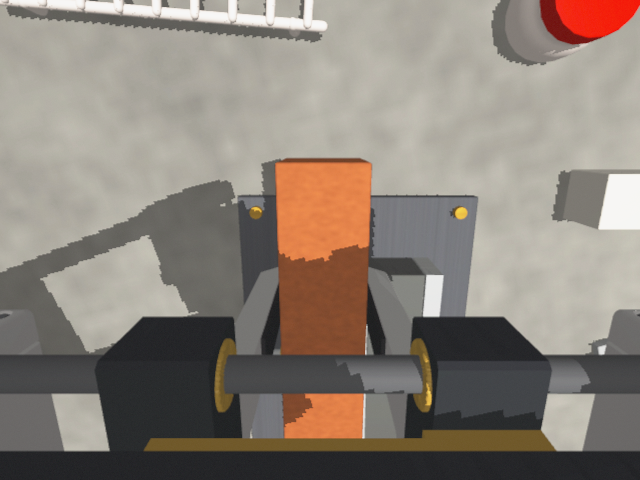

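Run:
```python
from h import *
s=pickle.load(open("wrist15.pkl","rb"))
p=np.array([.5309,.1283,.1105]); c=np.array([cos(1.323),sin(1.323),0]); l=np.array([-c[1],c[0],0])
for f in (.0655,):
  for dz in (.0315,.0255,.0375): print(dz,proj(s,[p+c*f+l*.0207+[0,0,dz],p+c*f-l*.0207+[0,0,dz]]).round(1).tolist())
plan(.4658,.3647,.13,2.813)
```

```text
0.0315 [[272.8, 158.4], [375.2, 158.4]]
0.0255 [[274.8, 157.7], [373.2, 157.7]]
0.0375 [[270.7, 159.1], [377.4, 159.1]]
t 14.45 pos [0.5298 0.128  0.1083] rpy [-3.1381e+00  1.1000e-03  1.3232e+00] w 0.0401 F [ 0.   0.1 -4.6] | shift(units) [ 2.672 -1.501 -0.268] turn -0.948
```

Run:
```python
from h import *
s=pickle.load(open("side15.pkl","rb"))
im=s["pixels"].copy()
zoom(s,220,170,400,320,4,"pics/side15z.png")
p=np.array([.5309,.1283,.1105]); c=np.array([cos(1.323),sin(1.323),0]); l=np.array([-c[1],c[0],0])
for dz in (.0315,-.0085): print(dz,((proj(s,[p+c*.0655+l*.0207+[0,0,dz],p+c*.0655-l*.0207+[0,0,dz],p-c*.0945-l*.019+[0,0,dz]])-[220,170])*4).round(0).tolist())
```

```text
0.0315 [[331.0, 488.0], [237.0, 451.0], [419.0, 197.0]]
-0.0085 [[334.0, 551.0], [243.0, 515.0], [419.0, 262.0]]
```

View pics/side15z.png

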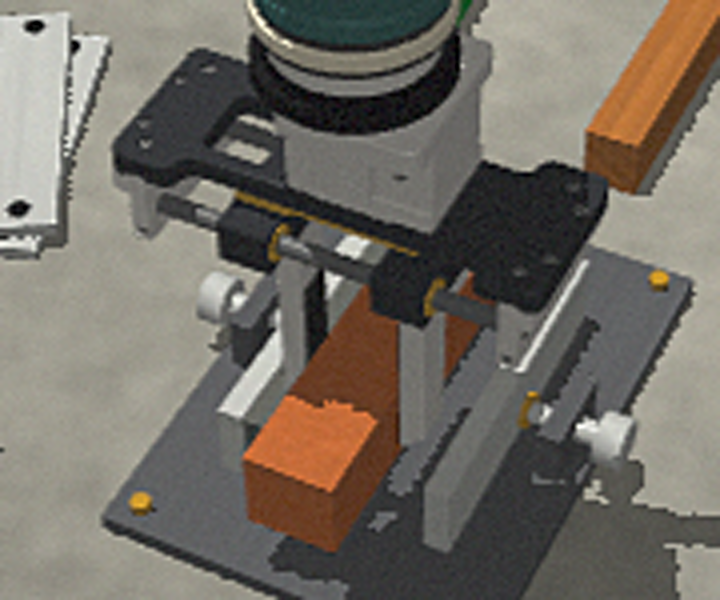

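The held prism matches the level prediction within 1–2 mm in the side view (front corners at crop (333,491) and (244,461)). Carrying it to the rack.

Emit:
servo_tool([
  [[0.1,-0.05,-0.1],0],
  [[0.3,-0.15,-0.2],0],
  [[0.5,-0.25,-0.25],0],
  [[0.7,-0.35,-0.25],0],
  [[0.85,-0.45,-0.25],0],
  [[1,-0.55,-0.25],0],
  [[1,-0.55,-0.25],0],
])

```text
time: 15.03
tool_pos: [0.5062, 0.2193, 0.1291]
ee_rot: [-3.138, -0.001, 1.326]
wrist_force: [-0.2, -0.2, -5.3]
width: 0.0399
```

Emit:
servo_tool([
  [[0.05,-0.03,0],-0.04],
  [[0.1,-0.1,0],-0.1],
  [[0.2,-0.15,0],-0.17],
  [[0.3,-0.2,0],-0.24],
  [[0.4,-0.25,0],-0.31],
  [[0.5,-0.3,0],-0.38],
  [[0.6,-0.35,0],-0.45],
  [[0.7,-0.4,0],-0.52],
  [[0.8,-0.45,0],-0.58],
  [[0.9,-0.5,0],-0.64],
  [[1,-0.55,0],-0.68],
  [[1,-0.55,0],-0.7],
])

```text
time: 16.03
tool_pos: [0.4841, 0.3059, 0.1291]
ee_rot: [-3.14, -0.002, 2.427]
wrist_force: [0.6, -0.2, -4.5]
width: 0.0404
```

Run:
```python
from h import *
plan(.4658,.3647,.13,2.813)
```

```text
t 16.03 pos [0.4841 0.3059 0.1291] rpy [-3.1402e+00 -1.8000e-03  2.4268e+00] w 0.0404 F [ 0.6 -0.2 -4.5] | shift(units) [ 0.655  0.405 -0.011] turn -0.246
```

Emit:
servo_tool([
  [[0.1,0.05,0],-0.05],
  [[0.3,0.15,0],-0.12],
  [[0.5,0.3,0],-0.18],
  [[0.65,0.4,0],-0.23],
  [[0.65,0.4,0],-0.246],
  [[0.65,0.4,0],-0.246],
  [[0.65,0.4,0],-0.246],
])

```text
time: 16.62
tool_pos: [0.4667, 0.3626, 0.1291]
ee_rot: [-3.14, -0.001, 2.808]
wrist_force: [0.5, 0.4, -4.8]
width: 0.0401
```

Run:
```python
from h import *
from bench import robot
plan(.4658,.3647,.05,2.813)
for n in ("side","top"):
  s=robot.snapshot(n); cv2.imwrite(f"pics/{n}16.png",s["pixels"][...,::-1]); pickle.dump(s,open(n+"16.pkl","wb"))
```

```text
t 16.62 pos [0.4667 0.3626 0.1291] rpy [-3.1397e+00 -9.0000e-04  2.8084e+00] w 0.0401 F [ 0.5  0.4 -4.8] | shift(units) [0.019 0.023 0.989] turn -0.003
```

View pics/side16.png

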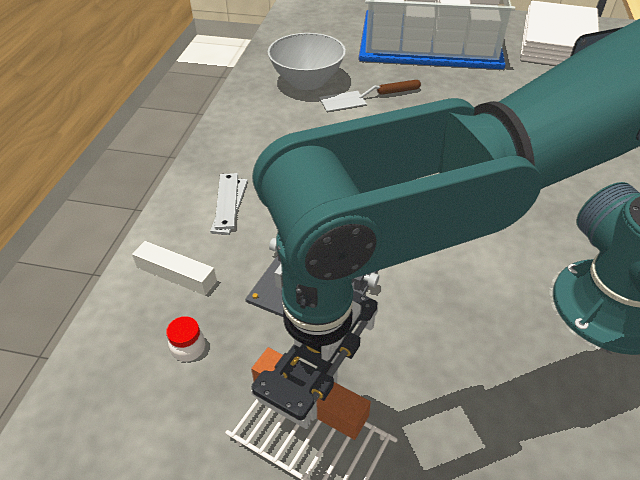

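View pics/top16.png

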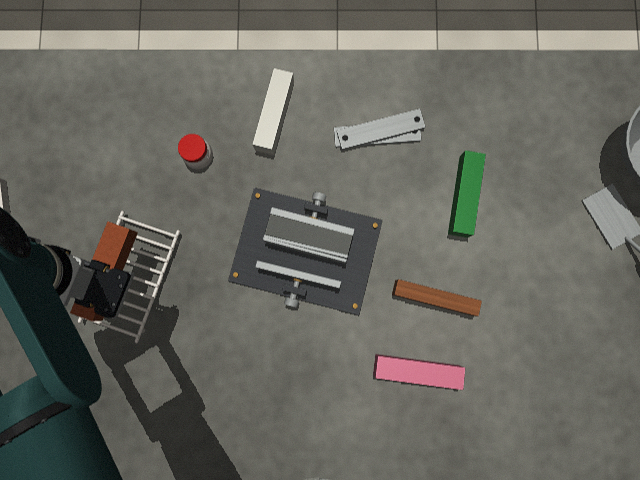

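Run:
```python
from h import *
s=pickle.load(open("side16.pkl","rb"))
zoom(s,225,325,405,475,4,"pics/side16z.png")
y=2.8084
p=np.array([.4667,.3626,.1291]); c=np.array([cos(y),sin(y),0]); l=np.array([-c[1],c[0],0])
for dz in (.0315,-.0085):
  for f,h in ((.0655,.0207),(-.0945,.0193)):
    print(dz,f,((proj(s,[p+c*f+l*h+[0,0,dz],p+c*f-l*h+[0,0,dz]])-[225,325])*4).round(0).tolist())
```

```text
0.0315 0.0655 [[585.0, 298.0], [522.0, 403.0]]
0.0315 -0.0945 [[169.0, 82.0], [103.0, 166.0]]
-0.0085 0.0655 [[577.0, 357.0], [517.0, 460.0]]
-0.0085 -0.0945 [[177.0, 145.0], [114.0, 228.0]]
```

View pics/side16z.png

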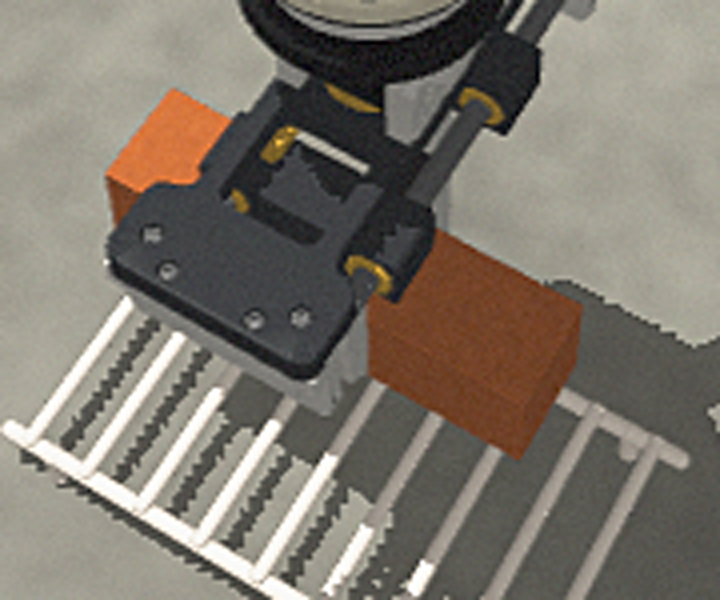

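Level, sitting about 2–3 mm lower in the jaws than assumed. Lowering, the last part slowly.

Emit:
servo_tool([
  [[0.02,0.02,0.1],0],
  [[0.02,0.02,0.25],0],
  [[0.02,0.02,0.45],0],
  [[0.02,0.02,0.65],0],
  [[0.02,0.02,0.8],0],
  [[0.02,0.02,0.92],0],
  [[0.02,0.02,1],0],
  [[0.02,0.02,1],0],
])

```text
time: 17.38
tool_pos: [0.465, 0.3643, 0.0476]
ee_rot: [-3.139, -0.002, 2.809]
wrist_force: [0.7, -0.3, -4.6]
width: 0.0399
```

Emit:
servo_tool([
  [[0,0,0.02],0],
  [[0,0,0.04],0],
  [[0,0,0.06],0],
  [[0,0,0.08],0],
  [[0,0,0.09],0],
  [[0,0,0.1],0],
  [[0,0,0.11],0],
  [[0,0,0.11],0],
])

```text
time: 18.05
tool_pos: [0.4661, 0.365, 0.0409]
ee_rot: [-3.141, -0.0, 2.809]
wrist_force: [-0.3, -0.9, -4.9]
width: 0.0401
```

Run:
```python
from h import *
plan(.4658,.3647,.036,2.813)
```

```text
t 18.05 pos [0.4661 0.365  0.0409] rpy [-3.1413e+00 -1.0000e-04  2.8091e+00] w 0.0401 F [-0.3 -0.9 -4.9] | shift(units) [ 0.002 -0.004  0.061] turn -0.002
```

Emit:
servo_tool([
  [[0,0,0.01],0],
  [[0,0,0.02],0],
  [[0,0,0.03],0],
  [[0,0,0.04],0],
  [[0,0,0.04],0],
  [[0,0,0.04],0],
])

```text
time: 18.55
tool_pos: [0.4661, 0.365, 0.0377]
ee_rot: [-3.141, -0.0, 2.809]
wrist_force: [-0.2, -0.0, -5.2]
width: 0.04
```

Emit:
servo_tool([
  [[0,0,0.01],0],
  [[0,0,0.02],0],
  [[0,0,0.02],0],
])

```text
time: 18.8
tool_pos: [0.466, 0.3649, 0.0361]
ee_rot: [-3.141, -0.0, 2.809]
wrist_force: [1.1, 0.3, -4.5]
width: 0.0401
```

Emit:
servo_tool([
  [[0,0,0.01],0],
  [[0,0,0.02],0],
  [[0,0,0.02],0],
])

```text
time: 19.05
tool_pos: [0.466, 0.3649, 0.0344]
ee_rot: [-3.141, -0.0, 2.809]
wrist_force: [-0.5, -0.3, -3.8]
width: 0.04
```

Emit:
servo_tool([
  [[0,0,0.01],0],
  [[0,0,0.02],0],
  [[0,0,0.02],0],
])

```text
time: 19.3
tool_pos: [0.4662, 0.3651, 0.0335]
ee_rot: [3.141, 0.0, 2.809]
wrist_force: [-1.3, -1.0, -2.8]
width: 0.0402
```

Run:
```python
from h import *
from bench import robot
plan(.4658,.3647,.036,2.813)
s=robot.snapshot("side");zoom(s,225,325,405,475,4,"pics/side17z.png")
```

```text
t 19.3 pos [0.4662 0.3651 0.0335] rpy [3.1414e+00 3.0000e-04 2.8091e+00] w 0.0402 F [-1.3 -1.  -2.8] | shift(units) [ 0.003 -0.006 -0.031] turn -0.002
```

View pics/side17z.png

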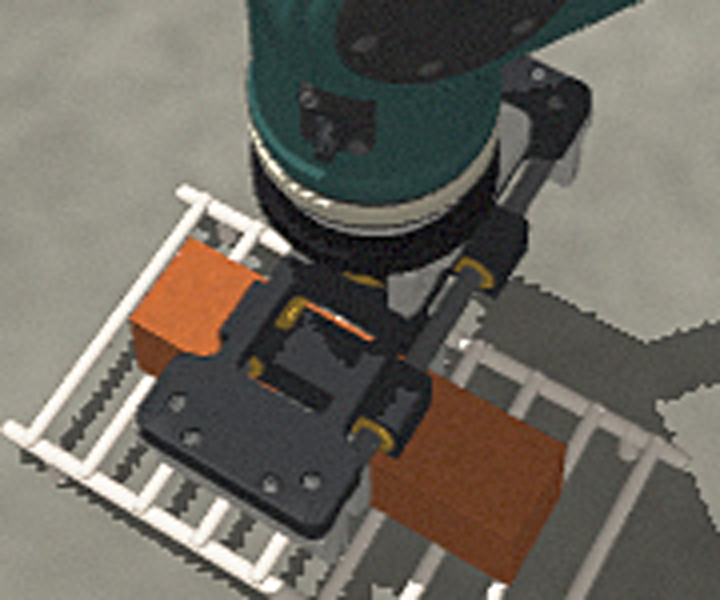

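Emit:
servo_tool([
  [[0,0,0.01],0],
  [[0,0,0.02],0],
  [[0,0,0.02],0],
])

```text
time: 19.6
tool_pos: [0.4663, 0.3651, 0.0335]
ee_rot: [3.141, 0.001, 2.809]
wrist_force: [-4.3, -2.4, 5.6]
width: 0.0402
```

Run:
```python
from h import *
from bench import robot
plan(.4658,.3647,.036,2.813)
s=robot.snapshot("side")
f=lambda L:np.array(L)/4+[225,325]
pr=onz(s,f([[193,238],[130,320],[567,450],[512,582]]),.065); pr[3]=onz(s,f([[512,582]]),.027)[0]
rk=onz(s,f([[197,196],[28,435],[655,447]]),.023)
print(pr.round(4),rk.round(4))
u=rk[2]-rk[0];u=u[:2];L=np.hypot(*u);u/=L
cen=rk[1,:2]/2+rk[2,:2]/2; print("rack len",L,np.hypot(*(rk[1]-rk[0])[:2]),"centre",cen,"yaw",degrees(atan2(u[1],u[0])))
n=np.array([-u[1],u[0]])
for q in pr: print(((q[:2]-cen)@u).round(4),((q[:2]-cen)@n).round(4))
```

```text
t 19.6 pos [0.4663 0.3651 0.0335] rpy [3.1411e+00 6.0000e-04 2.8092e+00] w 0.0402 F [-4.3 -2.4  5.6] | shift(units) [ 0.004 -0.007 -0.031] turn -0.002
[[0.5462 0.3183 0.065 ]
 [0.5598 0.3551 0.065 ]
 [0.3972 0.3711 0.065 ]
 [0.4094 0.405  0.027 ]] [[0.5585 0.2773 0.023 ]
 [0.5935 0.3868 0.023 ]
 [0.3664 0.3438 0.023 ]]
rack len 0.20332436471686 0.11494654782604534 centre [0.47993626 0.3653382 ] yaw 160.91310444714762
-0.078 0.0228
-0.0788 -0.0165
0.08 0.0216
0.0796 -0.0145
```

Seated, with about 10 N taken off the wrist. The side view puts the prism centre within about 1 mm along and 4 mm across of the rack's middle. Ease off, then release.

Emit:
servo_tool([
  [[0,0,-0.01],0],
  [[0,0,-0.012],0],
])

```text
time: 19.82
tool_pos: [0.4663, 0.3651, 0.0335]
ee_rot: [3.141, 0.001, 2.809]
wrist_force: [-4.0, -2.8, 4.0]
width: 0.0396
```

Emit:
servo_tool([
  [[0,0,0],0],
  [[0,0,0],0],
  [[0,0,0],0],
  [[0,0,0],0],
  [[0,0,0],0],
], grip=-0.4)

```text
time: 20.23
tool_pos: [0.4663, 0.3651, 0.0322]
ee_rot: [3.141, 0.0, 2.809]
wrist_force: [-0.6, 0.1, 0.0]
width: 0.0652
```

Emit:
servo_tool([
  [[0,0,-0.1],0],
  [[0,0,-0.3],0],
  [[0,0,-0.6],0],
  [[0,0,-1],0],
  [[0,0,-1],0],
])

```text
time: 20.65
tool_pos: [0.4696, 0.3673, 0.1205]
ee_rot: [3.131, 0.008, 2.809]
wrist_force: [0.6, 0.4, 0.4]
width: 0.0657
```

Emit:
servo_tool([
  [[0,0,-0.4],0],
  [[0,0,-0.8],0],
  [[-0.5,0,-1],0],
  [[-1,0,-1],0],
  [[-1,0,-1],0],
])

```text
time: 21.07
tool_pos: [0.5479, 0.3363, 0.1934]
ee_rot: [3.14, 0.006, 2.804]
wrist_force: [-1.4, -0.0, -1.2]
width: 0.0658
```

Run:
```python
from h import *
from bench import robot
plan(.4658,.3647,.036,2.813)
for n in ("side","top"):
  s=robot.snapshot(n); cv2.imwrite(f"pics/{n}18.png",s["pixels"][...,::-1]); pickle.dump(s,open(n+"18.pkl","wb"))
```

```text
t 21.07 pos [0.5479 0.3363 0.1934] rpy [3.14   0.0063 2.8039] w 0.0658 F [-1.4 -0.  -1.2] | shift(units) [ 1.098 -0.008  1.96 ] turn -0.006
```

View pics/side18.png

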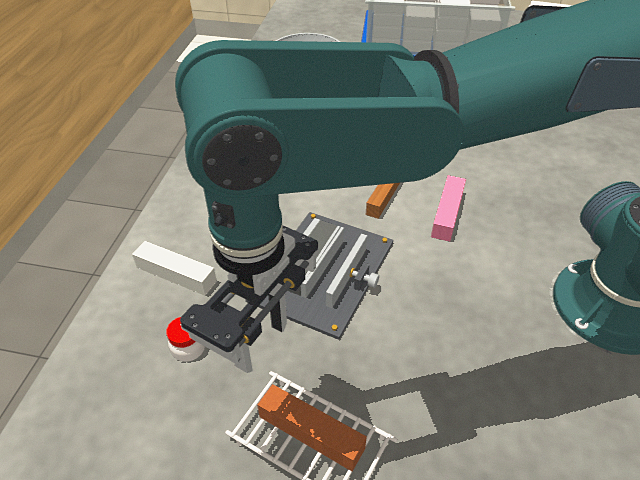

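View pics/top18.png

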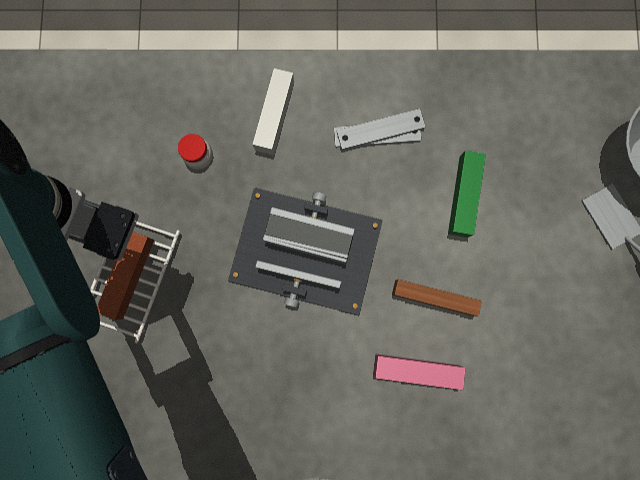

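Run:
```python
from h import *
a=pickle.load(open("s0.pkl","rb"))["top"]; b=pickle.load(open("top18.pkl","rb"))
xs=np.arange(-.1,.1,.0005)
for s in (a,b):
    for yy in (-.015,-.035):
        P=np.array([[*M(x,yy),.05] for x in xs]); uv=proj(s,P).astype(np.float32)
        v=cv2.remap(s["pixels"],uv[:,0][None],uv[:,1][None],cv2.INTER_LINEAR)[0].astype(float).mean(1)
        on=(v>76)&(v<115); print(yy,xs[on].min(),xs[on].max(),v[[20,200,380]].round())
# prism top from top view
hsv=cv2.cvtColor(b["pixels"],cv2.COLOR_RGB2HSV)
print("pot/plates diff", np.abs(a["pixels"][90:175,170:440].astype(int)-b["pixels"][90:175,170:440]).mean())
from bench import robot
s=robot.snapshot("side"); h=cv2.cvtColor(s["pixels"],cv2.COLOR_RGB2HSV)
zoom(s,220,360,400,480,4,"pics/side19z.png")
```

```text
-0.015 -0.07849999999999999 0.08050000000000015 [66. 91. 65.]
-0.035 -0.07749999999999999 0.07950000000000015 [69. 92. 68.]
-0.015 -0.07849999999999999 0.08050000000000015 [70. 96. 69.]
-0.035 -0.07799999999999999 0.08000000000000015 [72. 97. 71.]
pot/plates diff 7.2512999273783585
```

View pics/side19z.png

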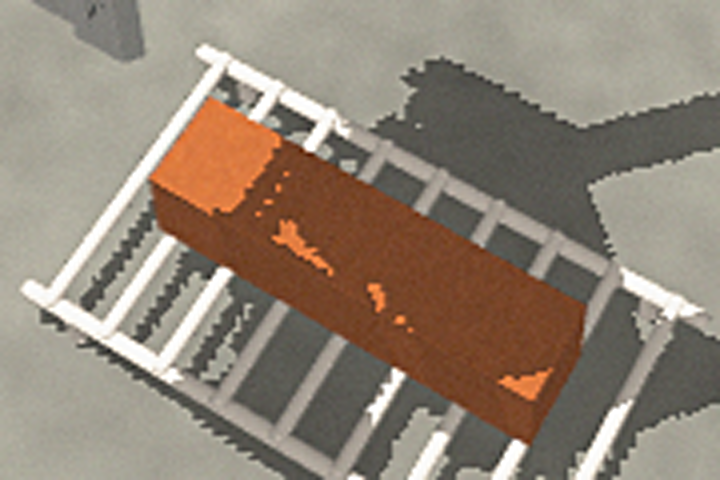

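The prism lies flat along the middle of the rack, the grey prism has not moved measurably (0.5 mm or less), and the block, plates and pot are in place with the gripper clear. Handing in.

```bash
python3 -c "
from bench import robot
print(robot.close_job())"
```

```text
the job is handed in; nothing more can be done
None
```

I drove the red prism out with the block, laid the block back flat on the bench, and set the prism down on the wire rack. The job was handed in at about 21 s; no verdict came back.

- **Drive:** The block pushed the prism about 83.5 mm towards the wide end, at 13 N falling to 3 N. It stayed straight and flat in the mould.
- **Block:** It now lies flat on the bench just behind the narrow end.
- **Placing:** The prism was lifted by its protruding half and lowered until the wrist force showed it on the rack. The side view, taken just before release, put its centre about 1 mm along and 4 mm across from the rack's middle. The view after release shows it lying flat.
- **Left alone:** The grey prism's ends moved 0.5 mm or less between the first and last top views. The pot and end plates look unmoved in the last top view. I never touched the green, pink or white look-alikes.

Two measurements disagreed slightly, both well inside the tolerances:
- The rack centre differed by 4–7 mm in y between measurements.
- In the jaws, the prism sat 2–3 mm lower than expected in the side view. The wrist view had suggested up to 10 mm.

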